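# Fill the jar row and present the bee drinker

### The arm

A 6-joint arm with a two-finger parallel gripper is mounted at the origin on the work surface. World frame = base frame: x ahead of the robot, y to its left, z up, the work surface at z = 0. Lengths are in m, angles in rad, forces in N, time in s.
With the tool pointing down it reaches from about 0.375 to 0.9 m from the base axis. Payload 3.1 kg.
Tool frame: the origin (TCP) lies at the very end of the fingers, on their centre line; the grasp point (between the pads) lies 19 mm behind it (manip.pinch_z is the distance from the TCP to the grasp point, in m); z points along the fingers, y is the direction in which the jaws open and shut (so a half turn about z gives the same grasp; the last joint's range is limited). The gripper opens to 85 mm and grips with 20 to 120 N. Pads are 22 mm wide; open, the fingers measure 114 mm over their backs; the gripper's body (76 mm by 85 mm) begins 54 mm behind the grasp point. The pads swing forward as they close: fully open they stand 13 mm farther back than shut.
Start: joints at [0.975, 0.527, 1.433, -0, 1.181, -0.178], TCP at [0.254, 0.571, 0.231] pointing down, gripper open.
Joint ranges: [-3.08, 3.08], [-0.75, 2.2], [0.22, 2.44], [-1.43, 4.57], [0, 2.65], [-2.85, 2.85]. Speed limits (rad/s): [2.79, 2.79, 3.14, 3.14, 3.14, 3.14].

### API

Orientations are given as a unit quaternion [x, y, z, w].
In Python, from station import manip gives the robot as it stands.
- The arm moves only by the tool drive_tool, never from a script. Its argument "increments" is a list of rows, each a list of 7 numbers: the closure in counts, from 0 (fully open) to 255 (shut), then the shift along the tool's x, y, z in cm, then the turn, a rotation vector about the tool's x, y, z in rad. A call has 1 to 20 rows; each row is the pose to reach, as a shift and turn from the pose commanded when the call began, along the tool's axes at that moment; what a row does not reach only later rows make up. A row lasts 1/10 s, in which the tool goes at most 50 mm and 8.59 degrees, less where a joint would pass 70% of its speed; a pose out of reach is approached as far as the arm can. A call with a gripper value outside its range is refused whole. The fingers move at their own pace and stop on an object; "force" is the grip in N (left out, the last holds). Time passes only in rows, so rows that repeat a pose let the fingers close. It gives the time, the measured TCP pose, the force and the opening at its end, in the units of the state.
- manip.sense(): the state, without advancing time (a new reading comes with each control period).
- manip.snapshot(name): name is "scene" or "top" or "wrist"; returns the picture (384x512x3 uint8, red, green, blue); there is no depth.
- manip.camera_model(name): a dict with "mtx" (3x3 intrinsics, pixels), "k1" (the pictures are not rectified: a ray, as slopes to the right and down, at radius r is drawn at 1 + k1 r^2 times it, then the intrinsics apply), "cam_to_world" (4x4, takes a point from camera to world coordinates). Camera axes: x right, y down, z forward; pixel columns grow to the right and rows downward; lengths in m; the calibration is good to about 2 mm. A picture is of the moment at which its call begins: read the wrist's pose just before it. camera_model takes no time and is no camera call; for the wrist camera it gives the pose at the moment of the call.
- manip.sign_off(): hands the job in, once; it reports no verdict.
The state is a dict: "t": time; "q": joint angles; "qd": joint speeds; "tau": joint torques, N m; "tcp_pos": TCP position; "tool_rot": TCP orientation; "force": force on the tool from outside, world axes, zero at the start; "ft_torque": the same for the moment, N m; "finger_gap": opening from 0.0 (shut) to 1.0 (fully open).
Only numpy, scipy, OpenCV 4.12 (cv2) and the standard library are available. Lean on these libraries where they do the work, as an engineer would, in place of code of your own. Each camera call takes 0.05 s, during which the arm holds its last target. There are 200 camera calls.

### The job

Get the honey display ready for its shop photo. First stand the stray honey jar upright on the empty paper-marked place of the wooden riser, in line with the two jars already there, and let go of it. Then lift the bee-drinker dish by its wooden handle, gently enough that its loose marble stays in the middle, and once it is in the air turn it level through about a quarter turn, so that the handle bar, which lies across the row at first, ends parallel to the row of jars; finish holding the dish still and level about 10 cm above its cork mat with the marble resting in the middle, and leave the other things alone.

Things in the scene. Friction and masses are not known exactly. Their poses are not given: they have to be found in the camera images.
- riser: Fixed low wooden display riser, a plain plank 100 (its x) x 240 (its y) x 30 mm high on the table. Origin: centre of its underside; z up. The row of jars runs along its y axis, on its long middle line, with three places 68 mm apart (at y about -68, 0 and 68 mm, x = 0); two hold jars, the third is empty. Its yaw varies.
- jar_a_mid (a point): Honey jar already standing on the riser: amber glass, white lid, 50 mm diameter, 75 mm high, loose. Point half-way up on its axis (67 mm above the table).
- jar_b_mid (a point): The other honey jar already standing on the riser, the same in shape and size. Point half-way up on its axis.
- spot: Flat white round paper spot, 46 mm across, 1 mm thin, stuck on top of the riser at the empty place (an end or the middle of the row). Origin: its centre, on the riser's top, 30 mm above the table.
- stray_mid (a point): The stray honey jar, standing on the table in front of the riser and mat: same as the others, 50 mm diameter, 75 mm high, straight glass sides for its lower 45 mm, narrower shoulder and 45 mm wide lid above; about 170 g. Point half-way up on its axis; z up along the axis.
- mat: Fixed round cork mat 150 mm across and 4 mm thick, under the dish. Origin: centre of its underside, on the table.
- dish_grip (a point): Centre of the wooden handle bar of the bee drinker, a loose round steel dish (128 mm across, 23 mm high, 280 g). Bar 84 long (this frame's x) x 18 wide (y) x 26 mm high (z, up), 95 mm above the dish's underside, straight above its centre, on two thin wire uprights 60 mm either side of the centre. At the start it lies across the row (about along the riser's x), underside 4 mm above the table.
- dish_mid (a point): Point fixed to the dish, 25 mm above its underside on its centre line, where the marble's centre is when it rests in the middle. Same axes as the handle point. The bowl is a very shallow cone (slope 1 in 10) with a steeper border outside a radius of 40 mm.
- marble_center (a point): Centre of the loose green glass marble, 30 mm diameter, 35 g, which rolls freely in the bowl; clear of the handle bar by about 40 mm.
- carton: Bystander: closed cardboard carton 90 x 140 x 60 mm high, beyond the work. Origin: centre of its underside.
- cup: Bystander: white plastic pen cup, 72 mm across, 85 mm high, with pens to 115 mm, left of the robot. Origin: centre of its underside.
- tape: Bystander: black tape dispenser 60 x 130 mm, 78 mm high, right of the robot. Origin: centre of its underside.
Things that resemble listed ones, but are neither listed nor needed, are in the scene too. Several things look just like the part that bears dish_grip: the one meant starts farthest from the robot's base.

How it is judged:
By the outcome, as a careful person would: the job done as asked, in the order asked, and still so for the second after the job is handed in, while the arm keeps its last pose, push and grip.
It also fails if it takes over 53 s, if anything falls off the work surface, if the arm or the gripper's body presses on something with over 40 N, if the wrist force passes 120 N, or if a joint passes its speed limit or range.

## Working session

There is one attempt and no reset: what is moved stays moved. The work goes in short steps, Python scripts to look and compute and a tool call to move; the robot and the scene stay as the last step left them, time stands still between calls to the robot, and variables do not carry over. Pictures are saved under pics/ and viewed, about 8 in all and at most 12, crops included, and the job is handed in when it is done.

Besides the shell and the picture viewer there is one more tool, called after "Emit:" as name([rows], argument=value, ...), one row to a line, values as JSON. drive_tool: Moves the arm, as the interface text tells. Its arguments: {"type":"object","properties":{"increments":{"type":"array","items":{"type":"array","items":{"type":"number"}}},"force":{"type":"number"}},"required":["increments"]}

```bash
mkdir -p pics; ls
cat > h.py <<'E'
import numpy as np,cv2
from station import manip
from scipy.spatial.transform import Rotation as R
def snap(n,f):
    m=manip.camera_model(n);im=np.array(manip.snapshot(n));cv2.imwrite('pics/'+f+'.png',im[:,:,::-1]);np.savez('pics/'+f+'.npz',im=im,mtx=m['mtx'],k1=m['k1'],T=m['cam_to_world']);return im
def ld(f): return np.load('pics/'+f+'.npz')
def pix2w(f,uv,z):
    d=ld(f);uv=np.atleast_2d(np.array(uv,float))
    n=cv2.undistortPoints(uv[:,None],d['mtx'],np.array([float(d['k1']),0,0,0]))[:,0]
    r=np.c_[n,np.ones(len(n))]@d['T'][:3,:3].T;o=d['T'][:3,3]
    return o+r*((z-o[2])/r[:,2])[:,None]
def w2pix(f,P):
    d=ld(f);P=np.atleast_2d(P);c=(P-d['T'][:3,3])@d['T'][:3,:3]
    n=c[:,:2]/c[:,2:];n=n*(1+float(d['k1'])*(n**2).sum(1))[:,None]
    return n@d['mtx'][:2,:2].T+d['mtx'][:2,2]
E
python3 - <<'E'
from h import *
a=snap('scene','s0');b=snap('top','t0')
for f in 's0','t0':
    d=ld(f);print(d['mtx'].round(1).tolist(),d['k1'],d['T'].round(3).tolist())
s=manip.sense();print(s);print(manip.pinch_z)
E
```

```text
pics
[[372.7, 0.0, 252.3], [0.0, 372.7, 198.4], [0.0, 0.0, 1.0]] -0.08448419336638824 [[0.009, 0.68, -0.733, 1.2], [1.0, -0.017, -0.004, -0.002], [-0.015, -0.733, -0.68, 0.738], [0.0, 0.0, 0.0, 1.0]]
[[377.0, 0.0, 251.4], [0.0, 377.0, 196.7], [0.0, 0.0, 1.0]] -0.11834767887799263 [[-0.02, -0.986, 0.165, 0.335], [-1.0, 0.023, 0.016, -0.013], [-0.02, -0.164, -0.986, 1.242], [0.0, 0.0, 0.0, 1.0]]
{'t': 0.1, 'q': array([ 9.74489239e-01,  5.28356364e-01,  1.43375849e+00, -4.26593087e-06,
        1.18141418e+00, -1.78533927e-01]), 'qd': array([ 0.00087154, -0.00230383, -0.00205006,  0.00096727, -0.00246735,
        0.00125881]), 'tau': array([ 1.62274505e-04, -4.43303955e+01, -1.78585500e+01, -2.22736471e-04,
        3.79515768e-03,  3.00828981e-05]), 'tcp_pos': array([0.25320845, 0.57071337, 0.23044681]), 'tool_rot': array([ 2.07369921e-01,  9.78262122e-01, -8.97179520e-04, -3.63957204e-04]), 'force': array([-0.08769276,  0.63866442, -0.39647457]), 'ft_torque': array([-0.00812803, -0.02539085,  0.04719783]), 'finger_gap': 1.0029083078725576}
0.0187
```

View pics/t0.png

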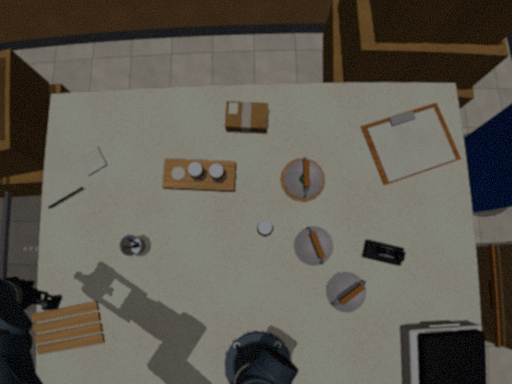

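View pics/s0.png

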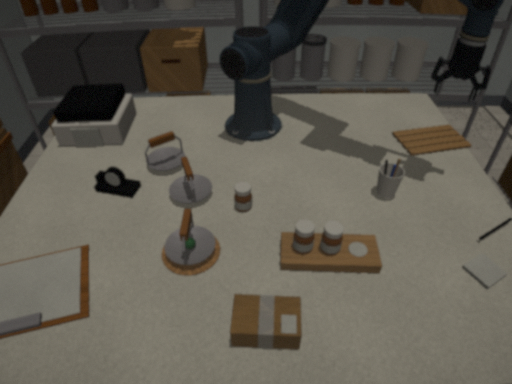

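The top view shows the spot at about (179,173), standing jars at (196,169) and (216,171), the stray at (265,228), and the dish with the green marble on its mat at (302,179). The scene view agrees. The two other dishes, near (314,245) and (346,291), have no mat and are decoys.

Run:
```python
from h import *
im=ld('t0')['im'];hsv=cv2.cvtColor(im,cv2.COLOR_RGB2HSV)
def blob(mask,box,name,z):
    x0,y0,x1,y1=box;m=np.zeros(mask.shape,np.uint8);m[y0:y1,x0:x1]=mask[y0:y1,x0:x1]
    n,l,s,c=cv2.connectedComponentsWithStats(m)
    for i in range(1,n):
        if s[i,4]>8: print(name,c[i].round(1),s[i].tolist(),pix2w('t0',c[i],z).round(4).tolist())
print(im[169,190:222].tolist()); print(im[173,170:186].tolist())
orange=((hsv[...,0]<20)&(hsv[...,1]>110)&(hsv[...,2]>60)).astype(np.uint8)
blob(orange,(155,150,245,200),'riser',.03)
blob(orange,(275,150,330,205),'bar',.112)
w=((hsv[...,1]<50)&(hsv[...,2]>150)).astype(np.uint8)
blob(w,(186,160,230,184),'lid',.105)
w2=((hsv[...,1]<90)&(hsv[...,2]>140)).astype(np.uint8)
blob(w2,(168,165,187,182),'spot',.031)
g=((hsv[...,0]>40)&(hsv[...,0]<85)&(hsv[...,1]>90)).astype(np.uint8)
blob(g,(275,150,330,205),'marble',.03)
print('stray',pix2w('t0',[265,227],.075),'mat',pix2w('t0',[302,180],.004))
m=np.zeros_like(orange);m[150:200,155:245]=orange[150:200,155:245]
pts=np.argwhere(m)[:,::-1].astype(float);P=pix2w('t0',pts,.03)[:,:2].astype(np.float32);print(cv2.minAreaRect(P))
m=np.zeros_like(orange);m[155:198,299:311]=orange[155:198,299:311]
P=pix2w('t0',np.argwhere(m)[:,::-1].astype(float),.112)[:,:2].astype(np.float32);print(cv2.minAreaRect(P))
b=cv2.resize(im[140:260,150:340],None,fx=4,fy=4,interpolation=cv2.INTER_CUBIC);cv2.imwrite('pics/t0c.png',b[:,:,::-1])
```

```text
[[131, 132, 137], [131, 133, 138], [129, 129, 134], [129, 129, 136], [131, 134, 139], [125, 126, 132], [130, 128, 135], [127, 130, 134], [125, 130, 131], [130, 134, 136], [130, 135, 137], [113, 113, 118], [73, 72, 71], [55, 43, 35], [69, 46, 33], [84, 64, 41], [103, 75, 45], [113, 86, 54], [115, 97, 77], [122, 118, 115], [127, 130, 132], [129, 132, 134], [128, 129, 133], [125, 127, 134], [133, 135, 138], [129, 133, 137], [128, 129, 134], [131, 134, 138], [130, 132, 135], [128, 129, 135], [129, 132, 136], [128, 132, 134]]
[[118, 92, 66], [122, 107, 85], [126, 123, 111], [132, 127, 117], [128, 124, 116], [126, 126, 118], [126, 123, 118], [129, 124, 120], [127, 126, 119], [128, 124, 115], [125, 121, 115], [126, 123, 117], [126, 126, 118], [125, 124, 115], [119, 114, 105], [109, 93, 77]]
riser [199.3 176.4] [163, 159, 72, 32, 1282] [[0.6086, 0.1784, 0.03]]
bar [294.7 187.2] [281, 161, 43, 40, 169] [[0.5492, -0.1264, 0.112]]
bar [306.  172.7] [303, 160, 7, 27, 137] [[0.5937, -0.1631, 0.112]]
marble [301.3 178.5] [300, 176, 3, 6, 12] [[0.5935, -0.1578, 0.03]]
stray [[ 0.43302843 -0.03347992  0.075     ]] mat [[ 0.59381799 -0.16292086  0.004     ]]
((0.6154917478561401, 0.18009518086910248), (0.23557953536510468, 0.09783808887004852), 85.7065658569336)
((0.5948282480239868, -0.15539996325969696), (0.03105599619448185, 0.08429787307977676), 85.14669799804688)
```

View pics/t0c.png

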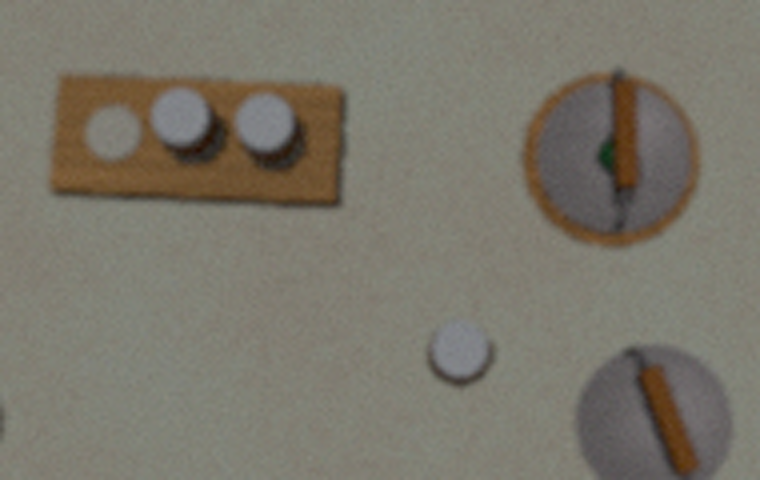

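The crop puts the spot centre at (113,132), the jar lids at (183,120) and (267,124), the stray lid at (461,350) and the bar from (622,80) to (627,187). The green marble sits under the bar at (608,155). Next I convert these to world coordinates and work out the first move.

```bash
cat >> h.py <<'E'
def go(p,yang,final=True):
    """shift cm/turn in tool axes to have TCP at p, tool down, jaw axis at world angle yang (deg)"""
    s=manip.sense();r=R.from_quat(s['tool_rot']);a=np.radians(yang)
    y=np.array([np.cos(a),np.sin(a),0]);z=np.array([0,0,-1.]);t=R.from_matrix(np.c_[np.cross(y,z),y,z])
    sh=r.inv().apply(np.array(p)-s['tcp_pos'])*100;rv=(r.inv()*t).as_rotvec()
    yy=r.apply([0,1,0]);print('t %.2f tcp'%s['t'],s['tcp_pos'].round(4),'yang %.2f'%np.degrees(np.arctan2(yy[1],yy[0])),'tilt',r.apply([0,0,1]).round(4),'gap',round(s['finger_gap'],3),'F',s['force'].round(1))
    print('shift cm',sh.round(2),'turn',rv.round(4))
E
python3 - <<'E'
from h import *
c=lambda u,v:[150+(u+.5)/4-.5,140+(v+.5)/4-.5]
for n,p,z in [('spot',c(113,132),.031),('a',c(183,120),.105),('b',c(267,124),.105),('stray',c(461,350),.075),('bar1',c(622,80),.112),('bar2',c(627,187),.112),('mat',c(612,159),.004),
 ('r1',c(60,75),.03),('r2',c(344,88),.03),('r3',c(340,205),.0),('r4',c(52,191),.0)]:
    print(n,pix2w('t0',p,z).round(4).tolist())
print(pix2w('s0',[358,249],.031),pix2w('s0',[[305,227],[333,229]],.105),pix2w('s0',[243,188],.075))
go([.433,-.033,.22],-3)
E
```

```text
spot [[0.6233, 0.2502, 0.031]]
a [[0.6138, 0.1791, 0.105]]
b [[0.6088, 0.1134, 0.105]]
stray [[0.4326, -0.0331, 0.075]]
bar1 [[0.6353, -0.1623, 0.112]]
bar2 [[0.551, -0.1623, 0.112]]
mat [[0.5959, -0.1651, 0.004]]
r1 [[0.674, 0.2963, 0.03]]
r2 [[0.6559, 0.0575, 0.03]]
r3 [[0.5628, 0.0638, 0.0]]
r4 [[0.5808, 0.3087, 0.0]]
[[0.62511939 0.25075268 0.031     ]] [[0.61707868 0.11553202 0.105     ]
 [0.6249333  0.17920002 0.105     ]] [[ 0.44278087 -0.03013633  0.075     ]]
t 0.10 tcp [0.2532 0.5707 0.2304] yang 66.06 tilt [-0.0011 -0.0016 -1.    ] gap 1.003 F [-0.1  0.6 -0.4]
shift cm [-40.93 -47.88   1.12] turn [-1.9000e-03  9.0000e-04  1.2054e+00]
```

Emit:
drive_tool([
  [0, -5, -6, 0.1, 0, 0, 0.14],
  [0, -10, -12, 0.3, 0, 0, 0.28],
  [0, -15, -18, 0.5, 0, 0, 0.42],
  [0, -20, -24, 0.6, 0, 0, 0.56],
  [0, -25, -30, 0.8, 0, 0, 0.7],
  [0, -30, -36, 1, 0, 0, 0.84],
  [0, -35, -42, 1.1, 0, 0, 0.98],
  [0, -40.9, -47.9, 1.1, 0, 0, 1.12],
  [0, -40.9, -47.9, 1.1, 0, 0, 1.228],
  [0, -40.9, -47.9, 1.1, 0, 0, 1.228],
  [0, -40.9, -47.9, 1.1, 0, 0, 1.228],
  [0, -40.9, -47.9, 1.1, 0, 0, 1.228],
  [0, -40.9, -47.9, 1.1, 0, 0, 1.228],
  [0, -40.9, -47.9, 1.1, 0, 0, 1.228],
  [0, -40.9, -47.9, 1.1, 0, 0, 1.228],
  [0, -40.9, -47.9, 1.1, 0, 0, 1.228],
  [0, -40.9, -47.9, 1.1, 0, 0, 1.228],
])

```text
t: 1.8
tcp_pos: [0.4322, -0.0311, 0.2202]
tool_rot: [0.732, 0.681, -0.0, -0.001]
force: [-0.9, -0.4, -0.2]
finger_gap: 1.003
```

Run:
```python
from h import *
go([.433,-.033,.012],-4.3)
im=snap('wrist','w1');print(w2pix('w1',[[.433,-.033,.075],[.433,-.033,0]]),ld('w1')['T'].round(3).tolist())
```

```text
t 1.80 tcp [ 0.4322 -0.0311  0.2202] yang -4.19 tilt [-9.e-04  5.e-04 -1.e+00] gap 1.003 F [-0.9 -0.4 -0.2]
shift cm [-0.19  0.11 20.82] turn [-0.001  -0.0004  0.002 ]
[[259.94922186 184.49209616]
 [259.86128912 168.41369721]] [[0.997, -0.068, -0.021, 0.438], [-0.071, -0.958, -0.277, 0.04], [-0.001, 0.278, -0.961, 0.362], [0.0, 0.0, 0.0, 1.0]]
```

View pics/w1.png

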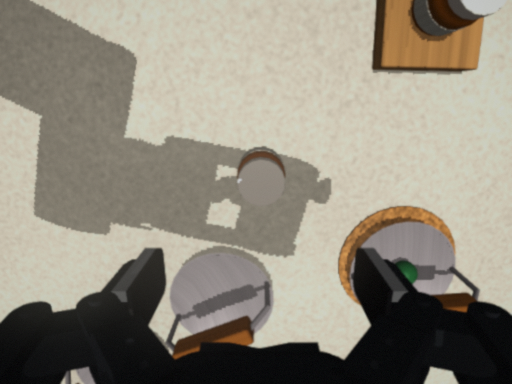

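The stray lid's centre is at (262,182), within about 2 mm of the prediction (260,184), and nothing is near the fingers. I descend.

Emit:
drive_tool([
  [0, -0.1, 0.2, 2, 0, 0, 0],
  [0, -0.1, 0.2, 5.5, 0, 0, 0],
  [0, -0.1, 0.2, 9.5, 0, 0, 0],
  [0, -0.1, 0.2, 13.5, 0, 0, 0],
  [0, -0.1, 0.2, 17, 0, 0, 0],
  [0, -0.1, 0.2, 19, 0, 0, 0],
  [0, -0.1, 0.2, 20.3, 0, 0, 0],
  [0, -0.1, 0.2, 20.8, 0, 0, 0],
  [0, -0.1, 0.2, 20.8, 0, 0, 0],
  [40, -0.1, 0.2, 20.8, 0, 0, 0],
  [80, -0.1, 0.2, 20.8, 0, 0, 0],
  [120, -0.1, 0.2, 20.8, 0, 0, 0],
  [160, -0.1, 0.2, 20.8, 0, 0, 0],
  [200, -0.1, 0.2, 20.8, 0, 0, 0],
  [200, -0.1, 0.2, 20.8, 0, 0, 0],
  [200, -0.1, 0.2, 20.8, 0, 0, 0],
  [200, -0.1, 0.2, 20.8, 0, 0, 0],
], force=35)

```text
t: 3.55
tcp_pos: [0.4347, -0.0335, 0.0134]
tool_rot: [0.733, 0.68, 0.0, 0.0]
force: [-0.3, 1.3, 5.7]
finger_gap: 0.573
```

Run:
```python
from h import *
go([.433,-.033,.13],-4.3)
go([.623,.250,.13],-4.3)
```

```text
t 3.55 tcp [ 0.4347 -0.0335  0.0134] yang -4.29 tilt [ 3.e-04 -1.e-04 -1.e+00] gap 0.573 F [-0.3  1.3  5.7]
shift cm [  0.04  -0.17 -11.66] turn [0.0004 0.0001 0.0002]
t 3.55 tcp [ 0.4347 -0.0335  0.0134] yang -4.29 tilt [ 3.e-04 -1.e-04 -1.e+00] gap 0.573 F [-0.3  1.3  5.7]
shift cm [ 29.68  16.66 -11.66] turn [0.0004 0.0001 0.0002]
```

Emit:
drive_tool([
  [200, 0, 0, -0.5, 0, 0, 0],
  [200, 0, 0, -2, 0, 0, 0],
  [200, 0, 0, -5, 0, 0, 0],
  [200, 1, 0.5, -8, 0, 0, 0],
  [200, 3, 1.7, -11, 0, 0, 0],
  [200, 6, 3.4, -13, 0, 0, 0],
  [200, 9.5, 5.3, -14, 0, 0, 0],
  [200, 13, 7.3, -14, 0, 0, 0],
  [200, 16.5, 9.3, -14, 0, 0, 0],
  [200, 20, 11.2, -14, 0, 0, 0],
  [200, 23.5, 13.2, -14, 0, 0, 0],
  [200, 26.5, 14.9, -14, 0, 0, 0],
  [200, 28.5, 16, -14, 0, 0, 0],
  [200, 29.5, 16.6, -14, 0, 0, 0],
  [200, 29.7, 16.7, -14, 0, 0, 0],
  [200, 29.7, 16.7, -14, 0, 0, 0],
  [200, 29.7, 16.7, -14, 0, 0, 0],
  [200, 29.7, 16.7, -14, 0, 0, 0],
])

```text
t: 5.35
tcp_pos: [0.6231, 0.2488, 0.1524]
tool_rot: [0.734, 0.68, -0.0, -0.0]
force: [0.4, 0.5, -2.5]
finger_gap: 0.571
```

Run:
```python
from h import *
print('stray lid w1',pix2w('w1',[262,182],.075))
go([.623,.250,.0434],-4.3)
im=snap('wrist','w2');print(w2pix('w2',[[.6233,.2502,.031],[.6138,.1791,.105],[.6088,.1134,.105]]))
```

```text
stray lid w1 [[ 0.43504565 -0.03077813  0.075     ]]
t 5.35 tcp [0.6231 0.2488 0.1524] yang -4.37 tilt [-9.e-04 -4.e-04 -1.e+00] gap 0.571 F [ 0.4  0.5 -2.5]
shift cm [ 1.30e-01 -1.00e-02  1.09e+01] turn [-0.0009  0.0005 -0.0012]
[[258.97171782 187.61117807]
 [252.77528821 314.74728277]
 [253.19977067 387.08136617]]
```

View pics/w2.png

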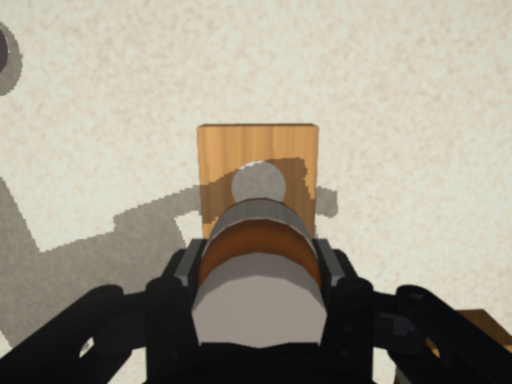

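The spot centre is at (258.5,188), against a prediction of (259,187.6). The riser's end edges at u=197 and 319 are centred on it. The held jar's lower front edge is at about v=198, which I use to check the jar's offset in the grip.

Run:
```python
from h import *
print('edge',pix2w('w2',[258,198],.139), 'spot',pix2w('w2',[258.5,188.3],.031),'riser end',pix2w('w2',[[198,125],[318,125]],.03))
```

```text
edge [[0.62469757 0.27330029 0.139     ]] spot [[0.62285651 0.24962765 0.031     ]] riser end [[0.57799054 0.30584335 0.03      ]
 [0.67476124 0.2986341  0.03      ]]
```

Emit:
drive_tool([
  [200, 0.1, 0, 1.5, 0, 0, 0],
  [200, 0.1, 0, 4, 0, 0, 0],
  [200, 0.1, 0, 6.5, 0, 0, 0],
  [200, 0.1, 0, 8.5, 0, 0, 0],
  [200, 0.1, 0, 9.7, 0, 0, 0],
  [200, 0.1, 0, 10.3, 0, 0, 0],
  [200, 0.1, 0, 10.6, 0, 0, 0],
  [200, 0.1, 0, 10.8, 0, 0, 0],
  [200, 0.1, 0, 10.8, 0, 0, 0],
  [200, 0.1, 0, 10.8, 0, 0, 0],
])

```text
t: 6.4
tcp_pos: [0.6244, 0.2511, 0.0452]
tool_rot: [0.733, 0.68, 0.001, 0.0]
force: [-0.2, -0.5, -1.0]
finger_gap: 0.572
```

Run:
```python
from h import *
go([.6230,.2498,.15],-4.3)
```

```text
t 6.40 tcp [0.6244 0.2511 0.0452] yang -4.29 tilt [ 1.5e-03  3.0e-04 -1.0e+00] gap 0.572 F [-0.2 -0.5 -1. ]
shift cm [ -0.14  -0.11 -10.48] turn [ 0.0015 -0.0004  0.0001]
```

Emit:
drive_tool([
  [200, -0.1, -0.1, 0, 0, 0, 0],
  [200, -0.1, -0.1, 0.1, 0, 0, 0],
  [200, -0.1, -0.1, 0.15, 0, 0, 0],
  [200, -0.1, -0.1, 0.15, 0, 0, 0],
])

```text
t: 6.8
tcp_pos: [0.6228, 0.25, 0.0435]
tool_rot: [0.733, 0.68, 0.0, 0.0]
force: [-0.7, -0.6, 3.3]
finger_gap: 0.569
```

Run:
```python
from h import *
go([.6230,.2498,.15],-4.3)
```

```text
t 6.80 tcp [0.6228 0.25   0.0435] yang -4.29 tilt [ 3.e-04 -0.e+00 -1.e+00] gap 0.569 F [-0.7 -0.6  3.3]
shift cm [ -0.02   0.02 -10.65] turn [0.0003 0.     0.0001]
```

Emit:
drive_tool([
  [150, 0, 0, 0, 0, 0, 0],
  [120, 0, 0, 0, 0, 0, 0],
  [90, 0, 0, 0, 0, 0, 0],
  [50, 0, 0, 0, 0, 0, 0],
  [0, 0, 0, 0, 0, 0, 0],
  [0, 0, 0, 0, 0, 0, 0],
  [0, 0, 0, -0.5, 0, 0, 0],
  [0, 0, 0, -2, 0, 0, 0],
  [0, 0, 0, -4, 0, 0, 0],
  [0, 0, 0, -7, 0, 0, 0],
  [0, 0, 0, -10.5, 0, 0, 0],
  [0, 0, 0, -14.5, 0, 0, 0],
  [0, 0, 0, -18.5, 0, 0, 0],
  [0, 0, 0, -21, 0, 0, 0],
  [0, 0, 0, -22, 0, 0, 0],
  [0, 0, 0, -22, 0, 0, 0],
])

```text
t: 8.4
tcp_pos: [0.6235, 0.2503, 0.2653]
tool_rot: [0.733, 0.68, 0.002, 0.001]
force: [-0.4, 1.1, 0.6]
finger_gap: 1.001
```

Run:
```python
from h import *
im=snap('wrist','w3');t=snap('top','t1')
b=cv2.resize(t[140:260,150:340],None,fx=2.5,fy=2.5,interpolation=cv2.INTER_CUBIC)
o=np.zeros((384+300,512,3),np.uint8);o[:384]=im;o[384:,:475]=b;cv2.imwrite('pics/c1.png',cv2.resize(o,None,fx=.87,fy=.87)[:,:,::-1])
go([.593,-.162,.30],90);go([.593,-.162,.30],-90)
print(w2pix('w3',[[.623,.25,.106],[.618,.182,.105],[.613,.114,.105]]).round(1).tolist())
```

```text
t 8.50 tcp [0.6218 0.2499 0.2617] yang -4.30 tilt [-2.3e-03 -5.0e-04 -1.0e+00] gap 0.997 F [ 0.6  0.2 -1.1]
shift cm [-41.29   0.21  -3.8 ] turn [-2.3000e-03 -1.3000e-03 -1.6458e+00]
t 8.50 tcp [0.6218 0.2499 0.2617] yang -4.30 tilt [-2.3e-03 -5.0e-04 -1.0e+00] gap 0.997 F [ 0.6  0.2 -1.1]
shift cm [-41.29   0.21  -3.8 ] turn [-1.3000e-03  2.2000e-03  1.4958e+00]
[[257.7, 179.5], [257.7, 244.1], [257.8, 301.4]]
```

View pics/c1.png

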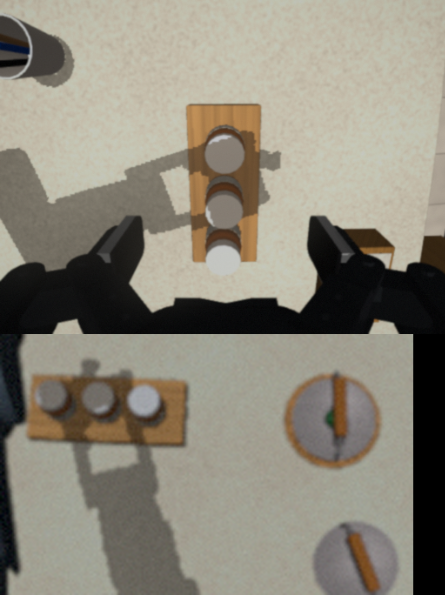

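The upper half shows the placed jar standing upright. Lids at (224,153), (224,210) and (223,260) in the shrunken picture are in line and evenly spaced. The top view agrees. Now the dish.

Emit:
drive_tool([
  [0, -2, 0, 0, 0, 0, 0.1],
  [0, -5, 0, 0, 0, 0, 0.24],
  [0, -9, 0, 0, 0, 0, 0.38],
  [0, -13, 0, 0, 0, 0, 0.52],
  [0, -17.5, 0, 0, 0, 0, 0.66],
  [0, -22, 0.1, 0.3, 0, 0, 0.8],
  [0, -26.5, 0.1, 0.8, 0, 0, 0.94],
  [0, -31, 0.1, 1.2, 0, 0, 1.08],
  [0, -35, 0.2, 1.7, 0, 0, 1.22],
  [0, -38.5, 0.2, 2, 0, 0, 1.36],
  [0, -40.5, 0.2, 2, 0, 0, 1.45],
  [0, -41.3, 0.2, 2, 0, 0, 1.495],
  [0, -41.3, 0.2, 2, 0, 0, 1.495],
  [0, -41.3, 0.2, 2, 0, 0, 1.495],
  [0, -41.3, 0.2, 2, 0, 0, 1.495],
])

```text
t: 10.0
tcp_pos: [0.5934, -0.1608, 0.2418]
tool_rot: [1.0, 0.001, -0.001, -0.001]
force: [-0.0, 0.7, -0.3]
finger_gap: 1.003
```

Run:
```python
from h import *
go([.593,-.162,.082],-90)
im=snap('wrist','w4')
print(w2pix('w4',[[.635,-.162,.112],[.593,-.162,.112],[.551,-.162,.112]]).round(1).tolist())
```

```text
t 10.00 tcp [ 0.5934 -0.1608  0.2418] yang -89.86 tilt [-0.0018  0.0012 -1.    ] gap 1.003 F [-0.   0.7 -0.3]
shift cm [-1.000e-02  1.400e-01  1.598e+01] turn [-0.0012  0.0018  0.0024]
[[261.0, 138.2], [260.8, 186.6], [260.5, 231.3]]
```

View pics/w4.png

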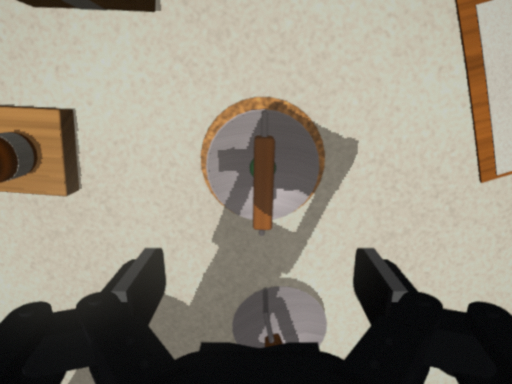

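The bar runs from (264,137) to (262.5,229), close to the predicted (261,138) to (260.5,231). The marble is hidden under it at (265,167). I refine the centre and angle by segmentation.

Run:
```python
from h import *
im=ld('w4')['im'];h=cv2.cvtColor(im,cv2.COLOR_RGB2HSV)
m=((h[...,0]<20)&(h[...,1]>130)).astype(np.uint8);k=np.zeros_like(m);k[128:240,245:285]=m[128:240,245:285]
for a,b in [(140,225)]:
    v=np.arange(a,b,5);L=[];
    for r in v:
        u=np.flatnonzero(k[r]);L.append((u.min(),u.max()))
    L=np.array(L);print(L.mean(1).tolist(),np.diff(L)[:,0].tolist())
    P=pix2w('w4',np.c_[L.mean(1),v],.112);print('angle',np.degrees(np.arctan(np.polyfit(P[:,0],P[:,1],1)[0])),'y',P[:,1].mean())
v=np.flatnonzero(k[:,263]);print(v.min(),v.max(),pix2w('w4',[[264,v.min()],[263,v.max()]],.112))
```

```text
[264.0, 264.0, 264.0, 264.0, 264.0, 264.0, 263.5, 263.0, 263.5, 263.5, 263.0, 263.0, 263.0, 262.0, 262.0, 262.0, 262.0] [18, 18, 18, 18, 18, 18, 19, 18, 17, 17, 16, 16, 16, 16, 16, 16, 16]
angle -1.1939904096294751 y -0.1640765143583184
138 229 [[ 0.63516913 -0.16447325  0.112     ]
 [ 0.55323438 -0.16425844  0.112     ]]
```

Emit:
drive_tool([
  [0, 0.1, 0.3, 1.5, 0, 0, 0.023],
  [0, 0.1, 0.3, 4, 0, 0, 0.023],
  [0, 0.1, 0.3, 7, 0, 0, 0.023],
  [0, 0.1, 0.3, 10, 0, 0, 0.023],
  [0, 0.1, 0.3, 12.5, 0, 0, 0.023],
  [0, 0.1, 0.3, 14.5, 0, 0, 0.023],
  [0, 0.1, 0.3, 15.6, 0, 0, 0.023],
  [0, 0.1, 0.3, 15.9, 0, 0, 0.023],
  [0, 0.1, 0.3, 15.9, 0, 0, 0.023],
  [0, 0.1, 0.3, 15.9, 0, 0, 0.023],
], force=30)

```text
t: 11.05
tcp_pos: [0.5956, -0.1651, 0.085]
tool_rot: [1.0, -0.011, 0.001, 0.0]
force: [0.3, -0.5, 0.4]
finger_gap: 1.002
```

Run:
```python
from h import *
go([.594,-.164,.082],-91.2)
im=snap('wrist','w5');cv2.imwrite('pics/w5c.png',im[100:,:,::-1])
```

```text
t 11.05 tcp [ 0.5956 -0.1651  0.085 ] yang -91.25 tilt [ 0.002 -0.001 -1.   ] gap 1.002 F [ 0.3 -0.5  0.4]
shift cm [-0.17 -0.11  0.29] turn [ 0.0009 -0.0021 -0.0009]
```

View pics/w5c.png

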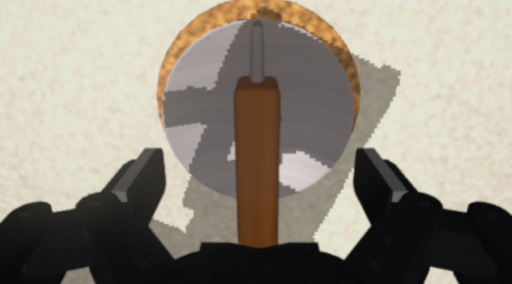

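The bar is centred between the open pads: it spans columns 235-280, and the pad faces are at 163 and 356. I close slowly.

Emit:
drive_tool([
  [40, 0, 0, 0, 0, 0, 0],
  [80, 0, 0, 0, 0, 0, 0],
  [110, 0, 0, 0, 0, 0, 0],
  [130, 0, 0, 0, 0, 0, 0],
  [145, 0, 0, 0, 0, 0, 0],
  [155, 0, 0, 0, 0, 0, 0],
  [160, 0, 0, 0, 0, 0, 0],
  [165, 0, 0, 0, 0, 0, 0],
  [170, 0, 0, 0, 0, 0, 0],
  [175, 0, 0, 0, 0, 0, 0],
  [180, 0, 0, 0, 0, 0, 0],
  [185, 0, 0, 0, 0, 0, 0],
  [190, 0, 0, 0, 0, 0, 0],
  [195, 0, 0, 0, 0, 0, 0],
  [200, 0, 0, 0, 0, 0, 0],
  [205, 0, 0, 0, 0, 0, 0],
  [210, 0, 0, 0, 0, 0, 0],
  [215, 0, 0, 0, 0, 0, 0],
  [220, 0, 0, 0, 0, 0, 0],
  [220, 0, 0, 0, 0, 0, 0],
], force=30)

```text
t: 13.1
tcp_pos: [0.5948, -0.1646, 0.0839]
tool_rot: [1.0, -0.011, 0.0, -0.0]
force: [1.2, 3.4, 1.9]
finger_gap: 0.204
```

Run:
```python
from h import *
go([.594,-.164,.082],-91.2)
```

```text
t 13.10 tcp [ 0.5948 -0.1646  0.0839] yang -91.28 tilt [ 0.e+00  5.e-04 -1.e+00] gap 0.204 F [1.2 3.4 1.9]
shift cm [-0.08 -0.06  0.19] turn [-0.0005 -0.     -0.0014]
```

Emit:
drive_tool([
  [230, 0, 0, 0, 0, 0, 0],
  [240, 0, 0, 0, 0, 0, 0],
  [240, 0, 0, 0, 0, 0, 0],
  [240, 0, 0, 0, 0, 0, 0],
  [240, 0, 0, -0.05, 0, 0, 0],
  [240, 0, 0, -0.12, 0, 0, 0],
  [240, 0, 0, -0.22, 0, 0, 0],
  [240, 0, 0, -0.34, 0, 0, 0],
  [240, 0, 0, -0.48, 0, 0, 0],
  [240, 0, 0, -0.64, 0, 0, 0],
  [240, 0, 0, -0.82, 0, 0, 0],
  [240, 0, 0, -1.02, 0, 0, 0],
  [240, 0, 0, -1.2, 0, 0, 0],
  [240, 0, 0, -1.35, 0, 0, 0],
  [240, 0, 0, -1.45, 0, 0, 0],
  [240, 0, 0, -1.5, 0, 0, 0],
  [240, 0, 0, -1.5, 0, 0, 0],
  [240, 0, 0, -1.5, 0, 0, 0],
], force=55)

```text
t: 14.9
tcp_pos: [0.5947, -0.1649, 0.0988]
tool_rot: [1.0, -0.011, -0.0, -0.0]
force: [-0.3, 1.0, -2.9]
finger_gap: 0.201
```

Run:
```python
from h import *
go([.594,-.164,.182],-91.2)
im=snap('scene','s1');b=cv2.resize(im[180:290,130:260],None,fx=4,fy=4,interpolation=cv2.INTER_CUBIC);cv2.imwrite('pics/s1c.png',b[:,:,::-1])
```

```text
t 14.90 tcp [ 0.5947 -0.1649  0.0988] yang -91.27 tilt [-1.e-04  1.e-04 -1.e+00] gap 0.201 F [-0.3  1.  -2.9]
shift cm [-0.08 -0.09 -8.32] turn [-0.0001  0.0001 -0.0013]
```

View pics/s1c.png

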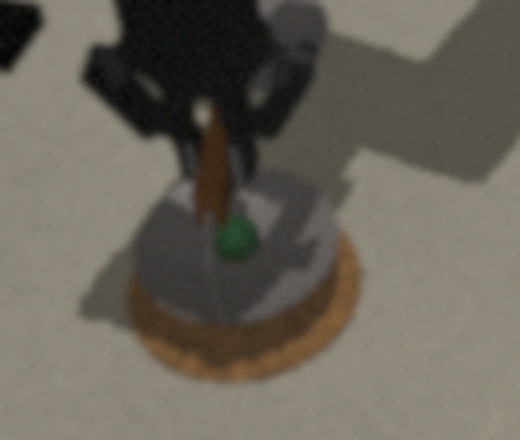

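The dish is off the mat and level, with the marble at (235,238) in the crop, near the bowl's middle. The wrist carries about 3 N, as expected. I lift on.

Emit:
drive_tool([
  [240, 0, 0, -0.06, 0, 0, 0],
  [240, 0, 0, -0.2, 0, 0, 0],
  [240, 0, 0, -0.45, 0, 0, 0],
  [240, 0, 0, -0.8, 0, 0, 0],
  [240, 0, 0, -1.25, 0, 0, 0],
  [240, 0, 0, -1.8, 0, 0, 0],
  [240, 0, 0, -2.4, 0, 0, 0],
  [240, 0, 0, -3.05, 0, 0, 0],
  [240, 0, 0, -3.7, 0, 0, 0],
  [240, 0, 0, -4.35, 0, 0, 0],
  [240, 0, 0, -5, 0, 0, 0],
  [240, 0, 0, -5.65, 0, 0, 0],
  [240, 0, 0, -6.25, 0, 0, 0],
  [240, 0, 0, -6.85, 0, 0, 0],
  [240, 0, 0, -7.4, 0, 0, 0],
  [240, 0, 0, -7.85, 0, 0, 0],
  [240, 0, 0, -8.2, 0, 0, 0],
  [240, 0, 0, -8.4, 0, 0, 0],
  [240, 0, 0, -8.5, 0, 0, 0],
  [240, 0, 0, -8.5, 0, 0, 0],
])

```text
t: 16.95
tcp_pos: [0.5948, -0.1649, 0.1838]
tool_rot: [1.0, -0.011, -0.0, -0.0]
force: [-0.6, -0.5, -3.4]
finger_gap: 0.2
```

Emit:
drive_tool([
  [240, 0, 0, 0, 0, 0, -0.004],
  [240, 0, 0, 0, 0, 0, -0.012],
  [240, 0, 0, 0, 0, 0, -0.024],
  [240, 0, 0, 0, 0, 0, -0.04],
  [240, 0, 0, 0, 0, 0, -0.06],
  [240, 0, 0, 0, 0, 0, -0.082],
  [240, 0, 0, 0, 0, 0, -0.106],
  [240, 0, 0, 0, 0, 0, -0.132],
  [240, 0, 0, 0, 0, 0, -0.16],
  [240, 0, 0, 0, 0, 0, -0.19],
  [240, 0, 0, 0, 0, 0, -0.22],
  [240, 0, 0, 0, 0, 0, -0.25],
  [240, 0, 0, 0, 0, 0, -0.28],
  [240, 0, 0, 0, 0, 0, -0.31],
  [240, 0, 0, 0, 0, 0, -0.34],
  [240, 0, 0, 0, 0, 0, -0.37],
  [240, 0, 0, 0, 0, 0, -0.4],
  [240, 0, 0, 0, 0, 0, -0.43],
  [240, 0, 0, 0, 0, 0, -0.46],
  [240, 0, 0, 0, 0, 0, -0.49],
])

```text
t: 18.95
tcp_pos: [0.5948, -0.1649, 0.1838]
tool_rot: [0.972, 0.233, 0.0, 0.0]
force: [0.5, -0.4, -4.0]
finger_gap: 0.201
```

Emit:
drive_tool([
  [240, 0, 0, 0, 0, 0, -0.03],
  [240, 0, 0, 0, 0, 0, -0.06],
  [240, 0, 0, 0, 0, 0, -0.09],
  [240, 0, 0, 0, 0, 0, -0.12],
  [240, 0, 0, 0, 0, 0, -0.15],
  [240, 0, 0, 0, 0, 0, -0.18],
  [240, 0, 0, 0, 0, 0, -0.21],
  [240, 0, 0, 0, 0, 0, -0.24],
  [240, 0, 0, 0, 0, 0, -0.27],
  [240, 0, 0, 0, 0, 0, -0.3],
  [240, 0, 0, 0, 0, 0, -0.33],
  [240, 0, 0, 0, 0, 0, -0.36],
  [240, 0, 0, 0, 0, 0, -0.39],
  [240, 0, 0, 0, 0, 0, -0.42],
  [240, 0, 0, 0, 0, 0, -0.45],
  [240, 0, 0, 0, 0, 0, -0.48],
  [240, 0, 0, 0, 0, 0, -0.51],
  [240, 0, 0, 0, 0, 0, -0.54],
  [240, 0, 0, 0, 0, 0, -0.57],
  [240, 0, 0, 0, 0, 0, -0.6],
])

```text
t: 20.95
tcp_pos: [0.5948, -0.165, 0.1838]
tool_rot: [0.86, 0.51, -0.0, -0.0]
force: [-0.4, -0.2, -3.2]
finger_gap: 0.202
```

Emit:
drive_tool([
  [240, 0, 0, 0, 0, 0, -0.03],
  [240, 0, 0, 0, 0, 0, -0.06],
  [240, 0, 0, 0, 0, 0, -0.09],
  [240, 0, 0, 0, 0, 0, -0.12],
  [240, 0, 0, 0, 0, 0, -0.15],
  [240, 0, 0, 0, 0, 0, -0.18],
  [240, 0, 0, 0, 0, 0, -0.21],
  [240, 0, 0, 0, 0, 0, -0.24],
  [240, 0, 0, 0, 0, 0, -0.27],
  [240, 0, 0, 0, 0, 0, -0.3],
  [240, 0, 0, 0, 0, 0, -0.325],
  [240, 0, 0, 0, 0, 0, -0.35],
  [240, 0, 0, 0, 0, 0, -0.37],
  [240, 0, 0, 0, 0, 0, -0.39],
  [240, 0, 0, 0, 0, 0, -0.405],
  [240, 0, 0, 0, 0, 0, -0.415],
  [240, 0, 0, 0, 0, 0, -0.423],
  [240, 0, 0, 0, 0, 0, -0.428],
  [240, 0, 0, 0, 0, 0, -0.428],
  [240, 0, 0, 0, 0, 0, -0.428],
])

```text
t: 22.95
tcp_pos: [0.5947, -0.1649, 0.1838]
tool_rot: [0.733, 0.68, -0.0, -0.0]
force: [-0.3, -0.3, -3.7]
finger_gap: 0.198
```

Run:
```python
from h import *
go([.594,-.164,.184],-4.3)
im=snap('scene','s2');b=cv2.resize(im[160:290,130:390],None,fx=3,fy=3,interpolation=cv2.INTER_CUBIC);cv2.imwrite('pics/s2c.png',b[:,:,::-1])
T=w2pix('s2',[.5945,-.1645,.129]);print(((T-[130,160])*3).round(0))
```

```text
t 22.95 tcp [ 0.5947 -0.1649  0.1838] yang -4.30 tilt [-1.e-04  0.e+00 -1.e+00] gap 0.198 F [-0.3 -0.3 -3.7]
shift cm [ 0.09 -0.08 -0.02] turn [-0.0001 -0.      0.    ]
[[161. 164.]]
```

View pics/s2c.png

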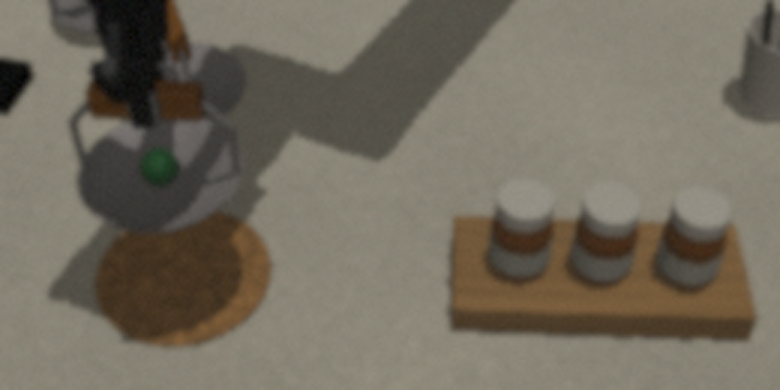

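The dish is level and held, with the bar parallel to the row. The marble is at (159,167) against an expected middle of (161,164). All three jars stand in line. I let it settle, recheck the marble and hand in.

Emit:
drive_tool([
  [240, 0, 0, 0, 0, 0, 0],
  [240, 0, 0, 0, 0, 0, 0],
  [240, 0, 0, 0, 0, 0, 0],
  [240, 0, 0, 0, 0, 0, 0],
  [240, 0, 0, 0, 0, 0, 0],
  [240, 0, 0, 0, 0, 0, 0],
  [240, 0, 0, 0, 0, 0, 0],
  [240, 0, 0, 0, 0, 0, 0],
  [240, 0, 0, 0, 0, 0, 0],
  [240, 0, 0, 0, 0, 0, 0],
])

```text
t: 24.0
tcp_pos: [0.5948, -0.1649, 0.1838]
tool_rot: [0.733, 0.68, -0.0, -0.0]
force: [-0.2, 0.1, -2.7]
finger_gap: 0.197
```

Run:
```python
from h import *
go([.594,-.164,.184],-4.3)
im=snap('scene','s3')
for f in 's2','s3':
    h=cv2.cvtColor(ld(f)['im'],cv2.COLOR_RGB2HSV);m=(h[...,0]>45)&(h[...,0]<90)&(h[...,1]>100);m[:160]=0;m[290:]=0;m[:,:130]=0;m[:,260:]=0
    c=np.argwhere(m).mean(0)[::-1];print(f,m.sum(),c,pix2w(f,c,.129))
manip.sign_off()
```

```text
t 24.00 tcp [ 0.5948 -0.1649  0.1838] yang -4.30 tilt [-0. -0. -1.] gap 0.197 F [-0.2  0.1 -2.7]
shift cm [ 0.09 -0.08 -0.02] turn [-0.      0.      0.0001]
s2 72 [182.15277778 213.59722222] [[ 0.59088207 -0.16819756  0.129     ]]
s3 77 [181.63636364 212.58441558] [[ 0.58752574 -0.169841    0.129     ]]
the job is handed in; nothing more can be done
```

The job is handed in at about 24 s of the 53 s allowed; no verdict was reported.

- **Jar:** I stood the stray jar on the paper spot and let go of it. Pictures after release, and again at the end, show it upright and evenly spaced in line with the other two jars.
- **Dish:** I lifted the dish from the cork mat by its handle, raised it 10 cm and turned it level through about 87°. The jaws ended at -4.3°, square to the row as I measured it, so the bar is parallel to it. The tool was vertical and still at the last reading.
- **Marble:** My last two pictures put it about 5 mm, then about 9 mm, from the dish's centre. That 3–4 mm change over one second is close to my measuring error, though the marble may have been rolling very slowly.

Every wrist force I read was under 6 N. I saw no contact with the other objects, but took no final picture of them all.

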